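# Throw a press's toggle clamp with an extension bar and hook out its tray

## Task

Release the slide tray of the press: set the extension bar in the trough of the clamp lever, with its pin down in the lever's opening, and throw the lever over its dead point until it is fully open; then hook the bar's pin into the finger hole of the tray and pull the tray fully out with the block still in it. Work the lever and the tray only with the bar, never with the gripper itself, leave the things standing and lying around where they are, and finally lay the bar down on a clear part of the table, level on its pin and foot.

Things in the scene. Friction and masses are not known exactly. Their poses are not given: they have to be found in the camera images.
- press: Slide-tray press, screwed down: plywood base 150 (its x) x 245 mm (y), 34 high, wooden bridge over the tray's back 114 high (130 with screw head). Origin on the table under the tray's centre line, 75 mm behind the front edge; base reaches 65 mm to +y, 180 mm to -y. x points to the back, z up. A toggle clamp on the -y side drives a steel bolt through the tray's side wall: until it is thrown the tray is locked.
- lever (a joint): Clamp lever's angle (rad) about its upright axis, anticlockwise from above: 0 = locked, lever pointing to the press's front (-x); stop at 1.45 = fully open, pointing to its right (-y). A spring holds it shut with about 1.5 N m at 0, nothing at the dead point (0.45); beyond that it drives the lever to the open stop with up to 1.6 N m.
- lever_pivot (a point): Point on the lever's upright axis, level with the floor of its trough, 85 mm over the table. Its frame turns with the lever: x points from the trough to the axis, z up. (In the press's frame it lies at x -40, y -145 mm.)
- lever_socket (a point): Centre, at the floor's top (85 mm up), of the opening in the lever's floor for the bar's pin: 36 mm from the axis, 24 mm along x 22 mm across, 48 mm free below. From 48 to 90 mm from the axis runs a trough, open above and at its outer end, 22 mm wide inside, cheeks 14 mm high. Axes as lever_pivot: the bar lies in it with its x along this x, tail sticking out over the outer end.
- tray (a joint): How far the tray is drawn out (m): 0 = fully in, stop at 0.065 = fully out. Friction about 2 N; moving it slowly takes under 5 N.
- tray_hole (a point): Centre, at the tongue's top (65 mm up), of the finger hole in the flat tongue on the tray's front. Through hole 23 mm (x) by 24 mm (y); tongue 6 mm thick, 48 mm wide, reaching 12 mm forward of the hole, only table below. Axes as the press's; the tray is drawn along -x. The tray is an open aluminium box 144 x 88 mm with 26 mm walls.
- tray_floor (a point): Middle of the tray's floor (top face, 40 mm over the table while the tray moves level).
- bar: Loose extension bar, dark steel, about 0.25 kg: flat bar 186 mm long (its x), 16 wide, 14 thick, lying level 24 mm over the table on a down-turned round pin (11 mm thick, 24 long) at its +x end and a cross foot (46 mm wide, 14 along the bar) at its -x end. Origin on the table under its middle, z up; the bar spans 24 to 38 mm above it. Centre of mass about 20 mm behind the middle (-x).
- bar_pin (a point): Root of the bar's pin, on its axis at the bar's underside: 85 mm ahead of the bar's origin and 24 mm up; the pin reaches 24 mm down from here.
- block: Pine block 40 x 60 x 30 mm (x, y, z) lying loose in the tray; origin in the middle of its underside.
- jar: Grey jar, 56 mm across, 88 mm high, standing at the press's left; origin under its middle.
- bottle: Amber bottle, 44 mm across, 121 mm high, standing in front of the fixed wire basket (which fills x 0.43 to 0.68, y 0 to 0.22 m of the table, 130 mm high); origin under its middle. The table's front edge lies at x 0.30 to 0.34 m, its right edge at y -0.45 m.
- file: Flat file with a wooden handle, 190 mm long (its y), 20 mm wide, 19 mm high, lying loose; origin under its middle.
- screwdriver: Screwdriver 188 mm long (its y), 28 mm wide, 25 mm high, lying loose; origin under its middle.
Things that resemble listed ones, but are neither listed nor needed, are in the scene too. Leave any orange or pink look-alike of the block alone.

How it is judged:
By the outcome, as a careful person would: the job done as asked, in the order asked, and still so for the second after the job is handed in, with the robot touching nothing.
It also fails if it takes over 64 s, if anything falls off the work surface, if the arm or the gripper's body presses on something with over 40 N, if the wrist force passes 120 N, or if a joint passes its speed limit or range.

## Robot

A 7-joint arm with a two-finger parallel gripper is mounted at the origin on a cart in front of the work surface, level with it; the furniture and walls round the work are solid. World frame = base frame: x ahead of the robot, y to its left, z up, the work surface at z = 0. Lengths are in m, angles in rad, forces in N, time in s.
With the tool pointing down it reaches from about 0.425 to 0.925 m from the base axis. Payload 6.8 kg.
Tool frame: the origin (TCP) lies at the very end of the fingers, on their centre line; the grasp point (between the pads) lies bot.grip_point_offset behind it (bot.grip_point_offset is the distance from the TCP to the grasp point, in m); z points along the fingers, y is the line along which they close (so a half turn about z gives the same grasp; the last joint's range is limited). The gripper opens to 85 mm and grips with 20 to 120 N. Pads are 22 mm wide; open, the fingers measure 114 mm over their backs; the gripper's body (76 mm by 85 mm) begins 54 mm behind the grasp point. The pads swing forward as they close: fully open they stand 13 mm farther back than shut.
Start: joints at [-1.344, 0.477, 0.022, 1.555, -0.011, 1.109, -0.083], TCP at [0.222, 0.638, 0.231] pointing down, gripper open.
Joint ranges: [-2.96, 2.96], [-0.34, 2.1], [-1.41, 1.46], [0.24, 2.44], [-1.37, 4.51], [0.17, 1.92], [-2.96, 2.96]. Speed limits (rad/s): [2.39, 2.39, 3.14, 3.14, 3.14, 3.14, 3.14].

## Interface

Orientations are given as a unit quaternion [w, x, y, z].
In Python, from station import bot, imaging gives the robot as it stands. The module is installed in compiled form; this text tells all that it offers.
- The arm moves only by the tool carry_out, never from a script. Its argument "targets" is one flat list of numbers, 5 for each row, row after row: the closure in counts, from 0 (fully open) to 255 (shut), then the shift along the world's x, y, z in mm, then the turn about the world's z in degrees. A call has 1 to 20 rows; each row shifts and turns the commanded pose from where the row before left it; what a row does not reach is not made up. A row lasts 1/10 s, in which the tool goes at most 50 mm and 8.59 degrees, less where a joint would pass 70% of its speed; a pose out of reach is approached as far as the arm can. A call is refused whole if a number of a shift passes 50 or a number of a turn 8.59, either way. A call with a gripper value outside its range is refused whole. The fingers move at their own pace and stop on an object; "newtons" is the grip in N (left out, the last holds). Time passes only in rows, so rows that do not move let the fingers close. It gives the time, the measured TCP pose, the force, the opening and the grip force at its end, in the units of the state.
- bot.get_obs(): the state, without advancing time (a new reading comes with each control period).
- imaging.read_camera(name): name is "side" or "top"; returns a dict with "frame" (384x512x3 uint8, red, green, blue), "fov_y" (degrees; the focal length in pixels is half the picture's height over the tangent of half this angle, whatever the lens; pixels are square), "cx", "cy" (the principal point, pixels), "pose" (4x4, takes a point from camera to world coordinates). Camera axes: x right, y up, looking along -z (the intrinsics and any distortion apply to the point x, -y, -z); pixel columns grow to the right and rows downward; lengths in m; the calibration is good to about 2 mm. A picture is of the moment at which its call begins. There is no depth.
- bot.hand_in(): hands the job in; it is judged then, once.
The state is a dict: "t": time; "q": joint angles; "joint_vel": joint speeds; "joint_torque": joint torques, N m; "eef_pos": TCP position; "tool_rot": TCP orientation; "contact_force": force on the tool from outside, world axes, zero at the start; "torque": the same for the moment, N m; "gripper_width": opening from 0.0 (shut) to 1.0 (fully open); "grasp_force": force on a finger pad.
Only numpy, scipy, OpenCV 4.12 (cv2) and the standard library are available. Lean on these libraries where they do the work, as an engineer would, in place of code of your own. Each camera call takes 0.05 s, during which the arm holds its last target. There are 200 camera calls.

## Working session

There is one attempt and no reset: what is moved stays moved. The work goes in short steps, Python scripts to look and compute and a tool call to move; the robot and the scene stay as the last step left them, time stands still between calls to the robot, and variables do not carry over. Pictures are saved under pics/ and viewed, at most 12 in all, crops included, and the job is handed in when it is done.

Besides the shell and the picture viewer there is one more tool, called after ">>>" as a command line: name --argument value ..., lists and objects as JSON in quotes. carry_out: Moves the arm, as the interface text tells. Its arguments: {"type":"object","properties":{"targets":{"type":"array","items":{"type":"number"}},"newtons":{"type":"number"}},"required":["targets"]}

```bash
mkdir -p pics; cat > h.py <<'E'
import numpy as np, cv2
from station import bot, imaging
def cam(n):
    c=imaging.read_camera(n); np.savez(f'{n}.npz',**c); return c
def load(n): return dict(np.load(f'{n}.npz'))
def K(c):
    f=c['frame'].shape[0]/2/np.tan(np.radians(float(c['fov_y']))/2); return f,float(c['cx']),float(c['cy'])
def w(c,u,v,z):
    f,cx,cy=K(c); P=c['pose']; d=P[:3,:3]@np.array([(u-cx)/f,-(v-cy)/f,-1]); o=P[:3,3]
    return o+d*(z-o[2])/d[2]
def px(c,p):
    f,cx,cy=K(c); P=c['pose']; q=P[:3,:3].T@(np.asarray(p)-P[:3,3]); return np.array([cx+f*q[0]/-q[2], cy-f*q[1]/-q[2]])
def save(c,name,box=None,s=1):
    i=c['frame'][:,:,::-1]
    if box: i=i[box[1]:box[3],box[0]:box[2]]
    cv2.imwrite(f'pics/{name}.png',cv2.resize(i,None,fx=s,fy=s,interpolation=cv2.INTER_CUBIC))
E
python3 - <<'E'
from h import *
for n in('top','side'):
    c=cam(n); print(n,[k for k in c],c['fov_y'],c['cx'],c['cy'],np.round(c['pose'],3).tolist()); save(c,n+'0',s=1.5)
o=bot.get_obs(); print(o, bot.grip_point_offset)
E
```

```text
top ['frame', 'fov_y', 'cx', 'cy', 'pose'] 56.102631429267284 249.15031870230638 192.48078003928399 [[0.017, 0.993, -0.118, 0.462], [-1.0, 0.018, 0.005, -0.025], [0.007, 0.118, 0.993, 1.128], [0.0, 0.0, 0.0, 1.0]]
side ['frame', 'fov_y', 'cx', 'cy', 'pose'] 53.440937872586275 257.6076898980261 187.60842779396464 [[0.959, 0.165, -0.23, 0.333], [-0.283, 0.586, -0.759, -0.926], [0.01, 0.793, 0.609, 0.807], [0.0, 0.0, 0.0, 1.0]]
{'t': 0.1, 'q': array([-1.34411693,  0.47769739,  0.02234562,  1.556334  , -0.01149401,
        1.10926454, -0.08313704]), 'joint_vel': array([ 0.00092891, -0.002149  , -0.0002668 , -0.00288077,  0.00057778,
        0.00133996, -0.00091203]), 'joint_torque': array([ 4.58795126e-03, -5.97761893e+01,  1.61418289e+00, -2.81953847e+01,
        1.29456495e-02,  4.95319575e-03, -2.92980339e-06]), 'eef_pos': array([0.22162226, 0.63703779, 0.23044426]), 'tool_rot': array([-7.17013667e-05,  1.66617324e-01,  9.86021322e-01, -7.84249248e-04]), 'contact_force': array([-1.4755322 , -0.77126998,  0.49818231]), 'torque': array([0.00334016, 0.02290992, 0.01289175]), 'grasp_force': 0.0, 'gripper_width': 1.000928463673844} 0.0187
```

View pics/top0.png

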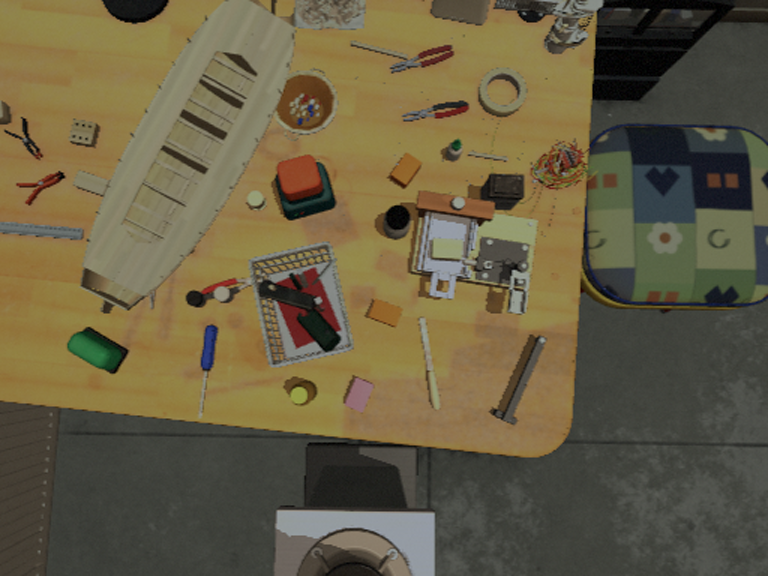

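View pics/side0.png

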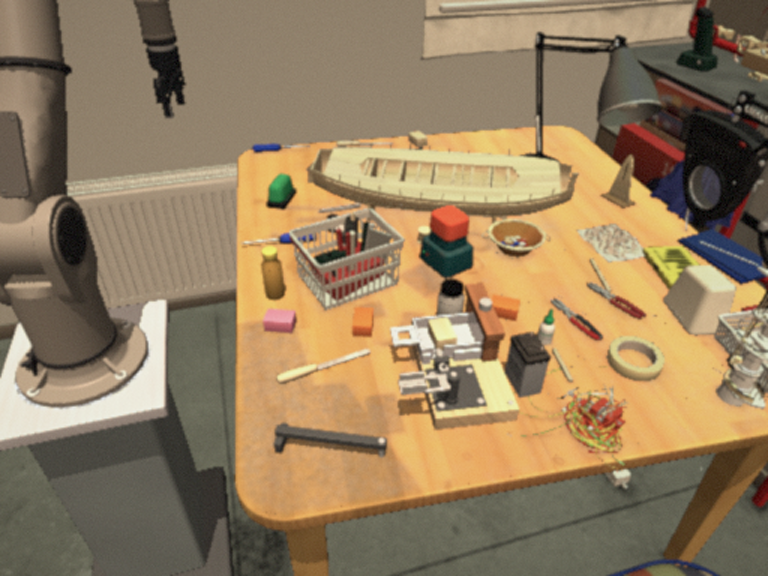

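```bash
python3 - <<'E'
from h import *
t=load('top'); s=load('side')
save(t,'top1',(265,120,385,290),3.5); save(s,'side1',(175,190,355,310),4.4)
print(px(t,[.222,.638,.231]),px(s,[.222,.638,.231]))
E
```

```text
[-32.78436826 332.08160963] [117.57245719  76.50451256]
```

View pics/top1.png

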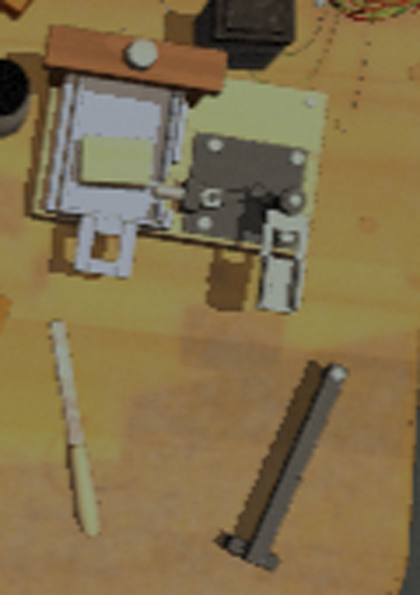

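View pics/side1.png

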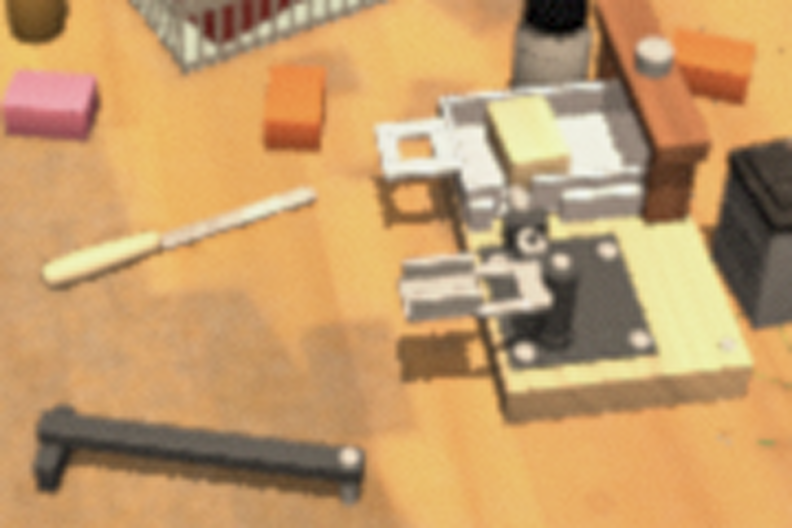

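```bash
python3 - <<'E'
from h import *
t=load('top'); s=load('side')
T=lambda U,V,z:w(t,(U+.5)/3.5-.5+265,(V+.5)/3.5-.5+120,z)
S=lambda U,V,z:w(s,(U+.5)/4.4-.5+175,(V+.5)/4.4-.5+190,z)
for n,f,a in [('pin',T,(338,373,.038)),('pin',S,(348,457,.038)),('footL',T,(222,540,.024)),('footR',T,(270,565,.03)),('barend',T,(260,550,.038)),
 ('barendS',S,(60,415,.038)),('sock',T,(288,237,.085)),('sock',S,(508,288,.085)),('trend',T,(279,308,.092)),('trendS',S,(402,290,.09)),
 ('hole',T,(105,250,.065)),('hole',S,(415,148,.065)),('cBR',T,(325,95,.034)),('cFL',T,(33,213,.034)),('cFR',S,(510,395,.034)),('cBR',S,(748,370,.034)),
 ('bridgeL',T,(50,28,.114)),('bridgeR',T,(228,60,.114)),('block',T,(117,160,.07)),('knob',T,(292,200,.11)),('knobS',S,(562,262,.11)),('jar',T,(10,80,.088)),('fileend',T,(57,322,.01)),('fileh',T,(92,530,.019))]:
    print(n,np.round(f(*a)*1000).astype(int)[:2])
E
```

```text
pin [ 496 -370]
pin [ 495 -369]
footL [ 351 -271]
footR [ 332 -311]
barend [ 345 -300]
barendS [ 347 -297]
sock [ 607 -315]
sock [ 606 -316]
trend [ 547 -305]
trendS [ 546 -305]
hole [ 596 -165]
hole [ 598 -169]
cBR [ 742 -364]
cFL [ 631 -105]
cFR [ 598 -351]
cBR [ 739 -372]
bridgeL [ 774 -112]
bridgeR [ 750 -260]
block [ 673 -174]
knob [ 634 -312]
knobS [ 633 -327]
jar [736 -81]
fileend [ 537 -129]
fileh [ 358 -160]
```

Top crop: bar lies with its white-dotted pin end at (338,373) and cross foot at (250,553). Possible look-alikes are the file (75,430) and screwdriver (full view 208,370), but the dark steel bar with cross foot is clear. The lever opening is at (288,237), the trough end at (279,308), and the tray hole at (105,250). Pine block sits in the tray at (117,160); the orange and pink blocks are look-alikes to leave alone. Both cameras agree within about 4 mm.

>>> carry_out --targets '[90,29,-25,15,-7.8,90,29,-25,15,-7.8,90,29,-25,15,-7.8,90,29,-25,15,-7.8,90,29,-25,15,-7.8,90,29,-25,15,-7.8,90,29,-25,15,-7.8,90,29,-25,15,-7.8,90,25,-42,0,-7.8,90,25,-42,0,-7.8,90,25,-42,0,-7.8,90,25,-42,0,-7.8,90,25,-42,0,-7.8,90,0,-48,0,-7.8,90,0,-48,0,-7.8,90,0,-48,0,-7.8,90,0,-48,0,-7.8,90,0,-48,0,-7.8,90,0,-48,0,-7.8,90,0,-48,0,-7.8]' --newtons 100

```text
t: 2.1
eef_pos: [0.5782, -0.1101, 0.3512]
tool_rot: [-0.0, 0.999, 0.039, -0.0]
contact_force: [0.6, -0.2, 0.3]
gripper_width: 0.645
grasp_force: 0.0
```

>>> carry_out --targets '[90,-25,-31,-25,-4.3,90,-25,-31,-25,-4.3,90,-25,-31,-25,-4.3,90,-25,-31,-25,-4.3,90,-25,-31,-25,-4.3,90,-25,-31,-25,-4.3,90,-27,-28,-25,-4.2,90,0,0,0,0]'

```text
t: 2.9
eef_pos: [0.3953, -0.325, 0.1738]
tool_rot: [0.0, 0.975, -0.223, -0.003]
contact_force: [-0.3, 0.1, -1.2]
gripper_width: 0.647
grasp_force: 0.0
```

```bash
python3 - <<'E'
from h import *
o=bot.get_obs(); print(o['eef_pos'],o['tool_rot'],o['q'].round(2))
s=cam('side'); t=cam('top')
a=cv2.resize(s['frame'][215:330,165:315],None,fx=4,fy=4); b=cv2.resize(t['frame'][190:305,310:360],None,fx=4,fy=4)
cv2.imwrite('pics/c3.png',np.hstack([a,b])[:,:,::-1])
E
```

```text
[ 0.39531095 -0.3250439   0.17383482] [ 2.27456435e-04  9.74751732e-01 -2.23270819e-01 -3.02490270e-03] [-0.18  0.41  0.95  2.04 -0.42  0.9  -1.03]
```

View pics/c3.png

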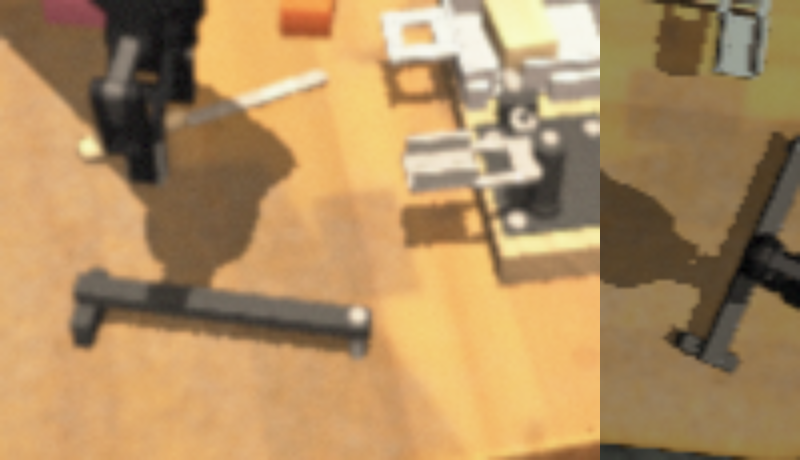

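Tool hangs over the bar's axis (top part, gripper at about (775,265) on the bar); the alignment matches the numbers. Descend and grip.

>>> carry_out --targets '[90,6,1,-25,0,90,0,0,-25,0,90,0,0,-25,0,90,0,0,-25,0,90,0,0,-20,0,90,0,0,-20,0,90,0,0,-14,0,90,0,0,-7,0,90,0,0,0,0,255,0,0,0,0,255,0,0,0,0,255,0,0,0,0,255,0,0,0,0,255,0,0,0,0,255,0,0,0,0]' --newtons 100

```text
t: 4.5
eef_pos: [0.4082, -0.3223, 0.0164]
tool_rot: [0.0, 0.976, -0.218, 0.001]
contact_force: [-1.0, 0.3, 8.0]
gripper_width: 0.164
grasp_force: 97.7
```

>>> carry_out --targets '[255,0,0,5,0,255,0,0,10,0,255,0,0,20,0,255,0,0,25,0,255,0,0,25,0,255,0,0,25,0,255,0,0,10,0,255,0,0,0,0,255,0,0,0,0]'

```text
t: 5.4
eef_pos: [0.4076, -0.3208, 0.1347]
tool_rot: [-0.0, 0.976, -0.218, -0.0]
contact_force: [-0.0, -0.1, -3.5]
gripper_width: 0.168
grasp_force: 98.0
```

```bash
python3 - <<'E'
from h import *
o=bot.get_obs(); print(o['eef_pos'],o['tool_rot'],o['gripper_width'],o['contact_force'],o['torque'])
s=cam('side'); t=cam('top')
a=cv2.resize(s['frame'][190:305,165:315],None,fx=4,fy=4); b=cv2.resize(t['frame'][190:305,315:365],None,fx=4,fy=4)
cv2.imwrite('pics/c4.png',np.hstack([a,b])[:,:,::-1])
E
```

```text
[ 0.40757601 -0.32078685  0.13472036] [-3.18313660e-04  9.76002215e-01 -2.17760109e-01 -3.32294711e-04] 0.16826126591870308 [-0.02349217 -0.12670605 -3.47902719] [ 0.04029871 -0.01006738 -0.00965341]
```

View pics/c4.png

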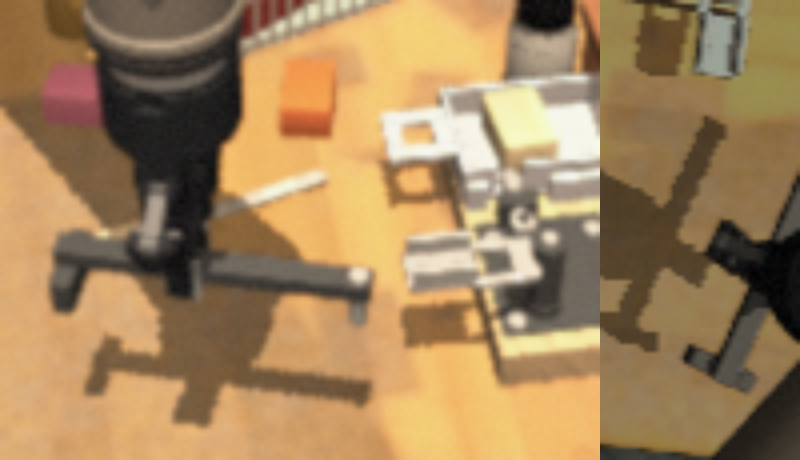

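```bash
python3 - <<'E'
from h import *
s=load('side')
for U,V in[(357,275),(62,243)]:
  for z in(.15,.156,.162): print(z,w(s,165+(U+.5)/4-.5,190+(V+.5)/4-.5,z)*1000)
E
```

```text
0.15 [ 498.79607575 -357.78460713  150.        ]
0.156 [ 497.28478419 -362.96985975  156.        ]
0.162 [ 495.77349264 -368.15511237  162.        ]
0.15 [ 340.70285898 -286.95179716  150.        ]
0.156 [ 340.63446254 -292.78353112  156.        ]
0.162 [ 340.56606609 -298.61526508  162.        ]
```

>>> carry_out --targets '[255,17,3,0,2.9,255,17,3,0,2.9,255,17,3,0,2.9,255,17,3,0,2.9,255,17,3,0,2.9,255,16,3,0,2.9,255,0,0,0,0,255,0,0,0,0]'

```text
t: 6.3
eef_pos: [0.5088, -0.3034, 0.135]
tool_rot: [0.0, 0.998, -0.068, -0.0]
contact_force: [-0.4, 0.2, -1.8]
gripper_width: 0.165
grasp_force: 97.9
```

```bash
python3 - <<'E'
from h import *
o=bot.get_obs(); print(o['eef_pos'],o['tool_rot'],o['contact_force'])
s=cam('side'); t=cam('top')
a=cv2.resize(s['frame'][205:285,215:315],None,fx=5,fy=5); b=cv2.resize(t['frame'][170:250,310:360],None,fx=5,fy=5)
cv2.imwrite('pics/c5.png',np.hstack([a,b])[:,:,::-1])
E
```

```text
[ 0.50876864 -0.30341562  0.13504193] [ 5.64993907e-05  9.97707692e-01 -6.76698503e-02 -3.87256922e-04] [-0.35534241  0.23654461 -1.84497197]
```

View pics/c5.png

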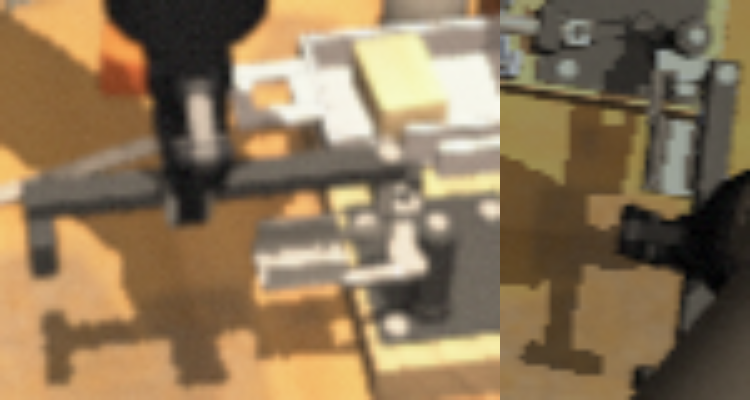

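```bash
python3 - <<'E'
from h import *
s=load('side');t=load('top')
T=lambda U,V,z:w(t,310+(U-500+.5)/5-.5,170+(V+.5)/5-.5,z)*1000
S=lambda U,V,z:w(s,215+(U+.5)/5-.5,205+(V+.5)/5-.5,z)*1000
print('pin',T(726,73,.157),S(400,174,.157)); 
print('bar edges',T(738,110,.157),T(712,110,.157),'y mid at other',T(707,170,.157))
print('trough outer end L/R tops',T(651,190,.099),T(693,193,.099),'inner end',T(657,65,.099), T(701,70,.099))
print('side trough outer',S(258,247,.099),S(258,285,.099))
E
```

```text
pin [ 606.051067   -316.72591587  157.        ] [ 606.85859297 -333.02793965  157.        ]
bar edges [ 585.82764837 -322.90988334  157.        ] [ 585.57359815 -308.73660907  157.        ] y mid at other [ 552.75393193 -305.47567829  157.        ]
trough outer end L/R tops [ 546.06497697 -289.89457296   99.        ] [ 544.76574223 -313.99309342   99.        ] inner end [ 618.57825593 -294.28641317   99.        ] [ 616.11754133 -319.72502506   99.        ]
side trough outer [ 545.09433094 -308.30451006   99.        ] [ 537.6419054  -331.96023537   99.        ]
```

>>> carry_out --targets '[255,0,2,-10,0,255,0,0,-10,0,255,0,0,-10,0,255,0,0,-5,0,255,0,0,-4,0,255,0,0,0,0,255,0,0,0,0]'

```text
t: 7.1
eef_pos: [0.5088, -0.3017, 0.0964]
tool_rot: [0.0, 0.998, -0.068, 0.0]
contact_force: [0.5, 0.5, -1.5]
gripper_width: 0.165
grasp_force: 97.9
```

```bash
python3 - <<'E'
from h import *
o=bot.get_obs(); print(o['eef_pos'],o['tool_rot'],o['contact_force'],o['torque'])
s=cam('side'); t=cam('top')
a=cv2.resize(s['frame'][225:275,255:315],None,fx=8,fy=8,interpolation=2); b=cv2.resize(t['frame'][170:220,320:360],None,fx=8,fy=8,interpolation=2)
cv2.imwrite('pics/c6.png',np.hstack([a,b])[:,:,::-1])
E
```

```text
[ 0.50882996 -0.30169609  0.0964044 ] [ 1.13663226e-04  9.97684888e-01 -6.80062159e-02  7.87699286e-05] [ 0.50537559  0.47753577 -1.52298304] [-0.02275596  0.02782568  0.03589466]
```

View pics/c6.png

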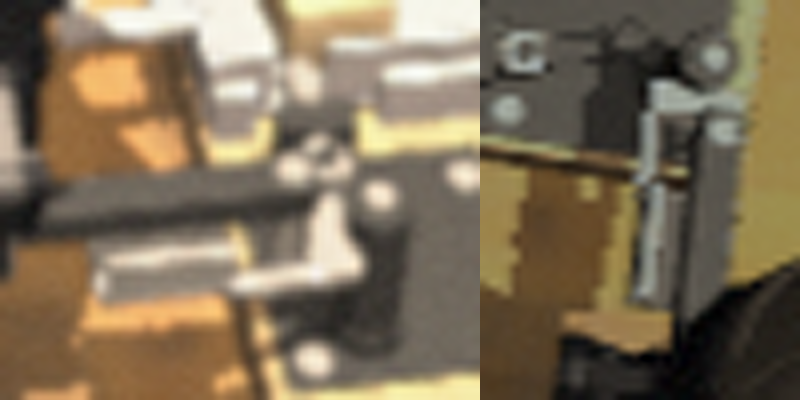

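```bash
python3 - <<'E'
from h import *
s=load('side');t=load('top')
T=lambda U,V,z:(w(t,320+(U-480+.5)/8-.5,170+(V+.5)/8-.5,z)*1000).round(1)[:2]
S=lambda U,V,z:(w(s,255+(U+.5)/8-.5,225+(V+.5)/8-.5,z)*1000).round(1)[:2]
print('dot',T(723,130,.118),S(300,168,.118))
print('bar L/R',T(694,220,.118),T(735,220,.118),'cheekL out/in',T(637,220,.099),T(662,220,.099))
print('cheekL far end',T(632,300,.099),'arm R inner edge near axis top',T(655,105,.099))
print('side near cheek inner/outer top',S(100,262,.099),S(100,275,.099),S(225,250,.099),S(225,262,.099))
E
```

```text
dot [ 606.9 -314.6] [ 609.6 -315.8]
bar L/R [ 574.7 -303.8] [ 574.9 -318.3] cheekL out/in [ 576.4 -288.5] [ 576.6 -297.5]
cheekL far end [ 547.5 -286.4] arm R inner edge near axis top [ 618.3 -295.5]
side near cheek inner/outer top [ 543.9 -319.3] [ 542.3 -324.4] [ 582.6 -325.3] [ 580.9 -329.9]
```

Pin is in the opening (no contact force, pin tip about 5 mm below the floor) and the bar is centred between the cheeks within ~1 mm. Lower it fully.

>>> carry_out --targets '[255,0,0,-5,0,255,0,0,-5,0,255,0,0,-4,0,255,0,0,-3,0,255,0,0,-1,0,255,0,0,0,0,255,0,0,0,0]'

```text
t: 7.9
eef_pos: [0.5089, -0.3016, 0.0784]
tool_rot: [0.0, 0.998, -0.068, 0.0]
contact_force: [0.6, -0.2, -1.7]
gripper_width: 0.163
grasp_force: 97.9
```

```bash
python3 - <<'E'
import numpy as np
a=np.radians(172.2+np.linspace(0,83.5,31)); p=134.7*np.c_[np.cos(a),np.sin(a)]
q=p.round(); print(np.diff(q,axis=0).astype(int).tolist())
E
```

```text
[[-1, -6], [-1, -7], [0, -6], [1, -7], [0, -6], [1, -7], [1, -6], [2, -7], [1, -6], [2, -6], [3, -6], [3, -6], [2, -6], [4, -6], [3, -5], [4, -6], [4, -5], [4, -5], [5, -4], [5, -5], [5, -4], [5, -4], [5, -4], [6, -3], [5, -4], [6, -3], [6, -2], [6, -3], [6, -2], [7, -2]]
```

>>> carry_out --targets '[255,-1,-6,0,2.78,255,-1,-7,0,2.78,255,0,-6,0,2.78,255,1,-7,0,2.78,255,0,-6,0,2.78,255,1,-7,0,2.78,255,1,-6,0,2.78,255,2,-7,0,2.78,255,1,-6,0,2.78,255,2,-6,0,2.78]'

```text
t: 8.9
eef_pos: [0.5151, -0.3646, 0.0782]
tool_rot: [-0.001, 0.985, 0.175, 0.0]
contact_force: [0.4, 0.1, -2.3]
gripper_width: 0.164
grasp_force: 98.2
```

>>> carry_out --targets '[255,3,-6,0,2.78,255,3,-6,0,2.78,255,2,-6,0,2.78,255,4,-6,0,2.78,255,3,-5,0,2.78,255,4,-6,0,2.78,255,4,-5,0,2.78,255,4,-5,0,2.78,255,5,-4,0,2.78,255,5,-5,0,2.78,255,5,-4,0,2.78,255,5,-4,0,2.78,255,5,-4,0,2.78,255,6,-3,0,2.78,255,5,-4,0,2.78,255,6,-3,0,2.78,255,6,-2,0,2.78,255,6,-3,0,2.78,255,6,-2,0,2.78,255,7,-2,0,2.78]'

```text
t: 10.9
eef_pos: [0.6065, -0.4505, 0.0778]
tool_rot: [-0.002, 0.789, 0.614, -0.002]
contact_force: [-13.3, 4.2, 2.4]
gripper_width: 0.161
grasp_force: 100.1
```

```bash
python3 - <<'E'
from h import *
o=bot.get_obs(); print(o['eef_pos'],o['tool_rot'],o['contact_force'],o['torque'],o['q'].round(2))
s=cam('side'); t=cam('top')
a=cv2.resize(s['frame'][205:295,215:345],None,fx=4,fy=4,interpolation=2); b=cv2.resize(t['frame'][150:240,320:380],None,fx=4,fy=4,interpolation=2)
cv2.imwrite('pics/c7.png',np.hstack([a,b])[:,:,::-1])
E
```

```text
[ 0.60653089 -0.45053033  0.07777861] [-0.00199437  0.789414    0.61385599 -0.00154304] [-13.33083721   4.24370997   2.43220823] [1.04959666 2.58072675 0.72692132] [ 0.37  0.78  0.3   1.46 -0.25  0.95  0.49]
```

View pics/c7.png

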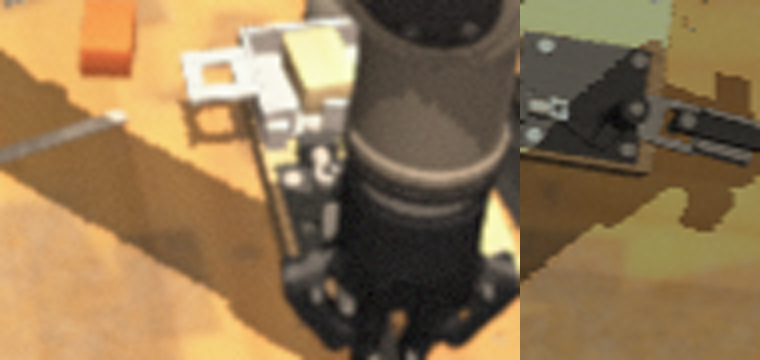

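>>> carry_out --targets '[255,-2,1,0,-0.5,255,-2,0,0,-0.5,255,0,0,0,0,255,0,0,0,0]'

```text
t: 11.4
eef_pos: [0.6049, -0.4495, 0.0784]
tool_rot: [0.0, 0.795, 0.606, -0.0]
contact_force: [-1.8, 0.1, -2.4]
gripper_width: 0.162
grasp_force: 99.1
```

>>> carry_out --targets '[255,0,0,10,0,255,0,0,10,0,255,0,0,15,0,255,0,0,20,0,255,0,0,15,0,255,-25,10,0,-6,255,-25,10,0,-6,255,-25,10,0,-6,255,-26,8,0,-6,255,0,42,0,-6,255,0,42,0,-6,255,0,42,0,-6,255,0,42,0,-6,255,0,42,0,-6.6,255,0,0,0,0,255,0,0,0,0]'

```text
t: 13.0
eef_pos: [0.5048, -0.2002, 0.1494]
tool_rot: [0.0, 0.984, 0.176, 0.001]
contact_force: [0.5, -0.3, -1.7]
gripper_width: 0.162
grasp_force: 99.1
```

```bash
python3 - <<'E'
from h import *
o=bot.get_obs(); print(o['eef_pos'],o['tool_rot'],o['contact_force'],o['torque'],o['q'].round(2))
s=cam('side'); t=cam('top')
a=cv2.resize(s['frame'][190:290,225:345],None,fx=4,fy=4,interpolation=2); b=cv2.resize(t['frame'][130:230,275:355],None,fx=4,fy=4,interpolation=2)
cv2.imwrite('pics/c8.png',np.hstack([a,b])[:,:,::-1])
E
```

```text
[ 0.50481316 -0.20016946  0.14935501] [7.19083603e-05 9.84425079e-01 1.75802060e-01 9.45675874e-04] [ 0.52504049 -0.25004979 -1.70275352] [-0.01175575  0.01115629 -0.00698199] [-0.2   0.4   0.58  1.98 -0.3   0.84 -0.67]
```

View pics/c8.png

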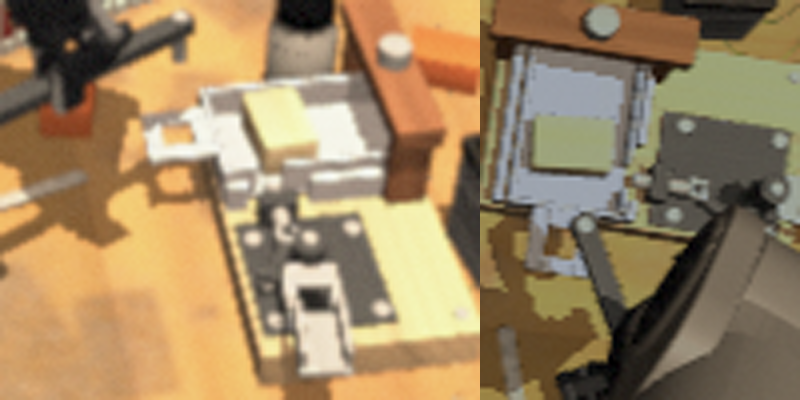

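The lever stands open at side (320,330), with the tray still in. Pin dot is at side (181,17) and top (585,225). Check it against the hole.

```bash
python3 - <<'E'
from h import *
s=load('side');t=load('top')
T=lambda U,V,z:(w(t,275+(U-480+.5)/4-.5,130+(V+.5)/4-.5,z)*1000).round(1)[:2]
S=lambda U,V,z:(w(s,225+(U+.5)/4-.5,190+(V+.5)/4-.5,z)*1000).round(1)[:2]
print('pin',T(585,225,.171),S(181,17,.171),'hole',S(176,133,.065),'block',T(573,145,.07))
print('tongue L/R front',T(529,265,.065),T(585,272,.065))
E
```

```text
pin [ 596.8 -167.4] [ 598.  -167.5] hole [ 597.7 -167. ] block [ 671.1 -173.5]
tongue L/R front [ 581.  -141.6] [ 576.5 -183.3]
```

>>> carry_out --targets '[255,0,0,-20,0,255,0,0,-20,0,255,0,0,-15,0,255,0,0,-10,0,255,0,0,-6,0,255,0,0,-6,0,255,0,0,-6,0,255,0,0,-4,0,255,0,0,0,0,255,0,0,0,0]'

```text
t: 14.1
eef_pos: [0.5039, -0.2015, 0.0615]
tool_rot: [0.0, 0.985, 0.174, 0.0]
contact_force: [0.1, -0.2, -2.3]
gripper_width: 0.162
grasp_force: 99.1
```

>>> carry_out --targets '[255,-2,0.3,0,0,255,-3,0.4,0,0,255,-3,0.4,0,0,255,-3,0.4,0,0,255,-4,0.5,0,0,255,-4,0.6,0,0,255,-4,0.5,0,0,255,-4,0.6,0,0,255,-4,0.5,0,0,255,-4,0.6,0,0,255,-4,0.5,0,0,255,-4,0.6,0,0,255,-4,0.5,0,0,255,-4,0.6,0,0,255,-4,0.5,0,0,255,-4,0.6,0,0,255,-3,0.4,0,0,255,-3,0.4,0,0,255,-2,0.3,0,0,255,0,0,0,0]'

```text
t: 16.1
eef_pos: [0.4361, -0.1923, 0.0612]
tool_rot: [-0.0, 0.985, 0.174, -0.0]
contact_force: [0.7, -0.5, -2.2]
gripper_width: 0.161
grasp_force: 99.1
```

>>> carry_out --targets '[255,-2,0.3,0,0,255,-2,0.3,0,0,255,-2,0.2,0,0,255,-1,0.2,0,0,255,0,0,0,0,255,0,0,0,0]'

```text
t: 16.7
eef_pos: [0.4348, -0.1916, 0.0623]
tool_rot: [0.002, 0.985, 0.174, 0.004]
contact_force: [13.0, 1.0, -8.2]
gripper_width: 0.162
grasp_force: 98.3
```

>>> carry_out --targets '[255,3,-0.4,0,0,255,4,-0.6,0,0,255,2,0,0,0,255,0,0,0,0]'

```text
t: 17.1
eef_pos: [0.4381, -0.1922, 0.061]
tool_rot: [-0.0, 0.985, 0.174, -0.001]
contact_force: [0.8, -0.1, -1.8]
gripper_width: 0.16
grasp_force: 99.1
```

```bash
python3 - <<'E'
from h import *
o=bot.get_obs(); print(o['eef_pos'],o['tool_rot'],o['contact_force'])
s=cam('side'); t=cam('top')
a=cv2.resize(s['frame'][190:290,215:335],None,fx=4,fy=4,interpolation=2); b=cv2.resize(t['frame'][130:230,275:355],None,fx=4,fy=4,interpolation=2)
cv2.imwrite('pics/c9.png',np.hstack([a,b])[:,:,::-1])
E
```

```text
[ 0.43805363 -0.19220249  0.0609854 ] [-2.63963081e-04  9.84788698e-01  1.73754513e-01 -7.21595712e-04] [ 0.78700639 -0.09186872 -1.82286317]
```

View pics/c9.png

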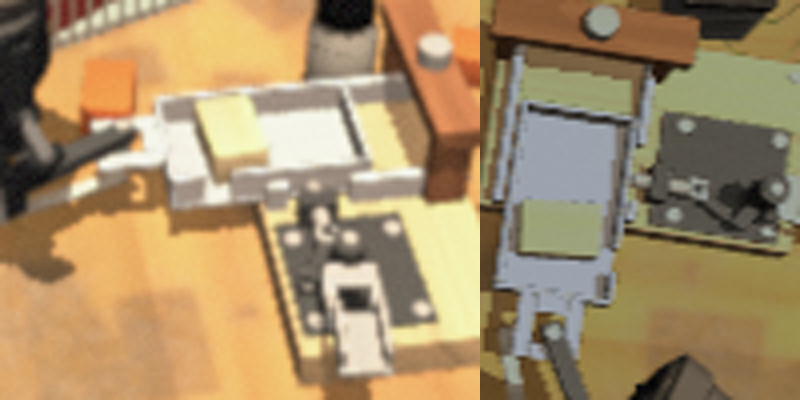

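>>> carry_out --targets '[255,0,0,10,0,255,0,0,15,0,255,0,0,20,0,255,0,0,15,0,255,0,-24,0,-7.5,255,0,-24,0,-7.5,255,0,-24,0,-7.5,255,1,-24,0,-7.5,255,1,-24,0,-7.5,255,0,-24,0,-7.5,255,0,0,-25,0,255,0,0,-25,0,255,0,0,-20,0,255,0,0,-12,0,255,0,0,-8,0,255,0,0,0,0,255,0,0,0,0]'

```text
t: 18.9
eef_pos: [0.4412, -0.3366, 0.032]
tool_rot: [0.0, 0.976, -0.216, 0.0]
contact_force: [-0.3, -0.8, -1.9]
gripper_width: 0.162
grasp_force: 99.2
```

>>> carry_out --targets '[255,0,0,-6,0,255,0,0,-4,0,255,0,0,-3,0,255,0,0,-2,0,255,0,0,-1,0,255,0,0,0,0,255,0,0,0,0]'

```text
t: 19.6
eef_pos: [0.4407, -0.3361, 0.0164]
tool_rot: [-0.001, 0.976, -0.216, 0.0]
contact_force: [-3.5, 4.2, 12.0]
gripper_width: 0.165
grasp_force: 101.4
```

Contact with the table at the expected height; release and rise straight up.

>>> carry_out --targets '[255,0,0,0.5,0,200,0,0,0,0,150,0,0,0,0,110,0,0,0,0,110,0,0,0,0,110,0,0,0,0,110,0,0,5,0,110,0,0,10,0,110,0,0,20,0,110,0,0,30,0,110,0,0,40,0,110,0,0,40,0,110,0,0,40,0,110,-5,20,20,0,110,-5,40,10,0,110,0,40,0,0,110,0,40,0,0,110,0,40,0,0,110,0,0,0,0]'

```text
t: 21.5
eef_pos: [0.431, -0.1508, 0.2309]
tool_rot: [-0.002, 0.977, -0.212, -0.001]
contact_force: [0.8, 0.2, -0.1]
gripper_width: 0.571
grasp_force: 0.0
```

```bash
python3 - <<'E'
from h import *
o=bot.get_obs(); print(o['t'],o['eef_pos'],o['contact_force'])
s=cam('side'); t=cam('top')
a=cv2.resize(s['frame'][180:330,150:350],None,fx=2.5,fy=2.5,interpolation=2); b=cv2.resize(t['frame'][130:280,265:385],None,fx=2.5,fy=2.5,interpolation=2)
cv2.imwrite('pics/c10.png',np.hstack([a,b])[:,:,::-1])
E
```

```text
21.5 [ 0.43095414 -0.15075206  0.23085566] [ 0.82714824  0.16866406 -0.06515036]
```

View pics/c10.png

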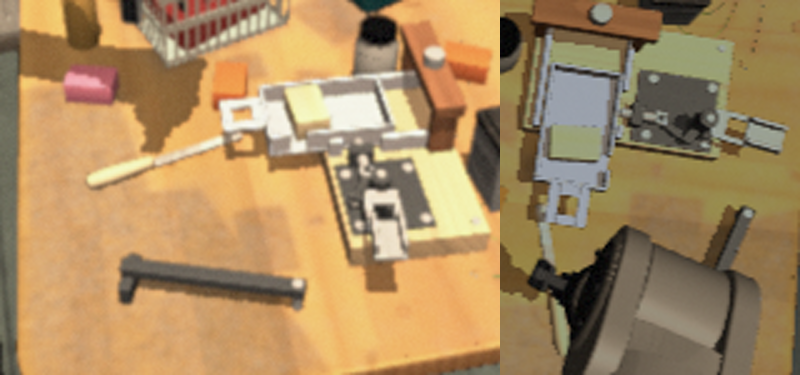

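Bar lies level on pin and foot, lever points open, tray is out with the block inside, and the file is untouched.

```bash
python3 - <<'E'
from h import *
t=load('top'); s=load('side')
print(w(t,265+(566-500+.5)/2.5-.5,130+(207.5)/2.5-.5,.065)*1000, w(s,150+243.5/2.5-.5,180+117.5/2.5-.5,.065)*1000)
print(bot.hand_in())
E
```

```text
[ 531.77488255 -154.37158445   65.        ] [ 534.11535045 -164.55006479   65.        ]
the job is handed in; nothing more can be done
None
```

The job is handed in: the lever is thrown fully open with the bar, the tray is pulled out to its stop with the block still in it, and the bar lies level on clear table. It took about 22 s of the 64 s allowed, and no verdict came back.

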